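# Open the cash-box padlock by feel and hold it up

## Robot

A 6-joint arm with a two-finger parallel gripper is mounted at the origin on the work surface. World frame = base frame: x ahead of the robot, y to its left, z up, the work surface at z = 0. Lengths are in m, angles in rad, forces in N, time in s.
With the tool pointing down it reaches from about 0.35 to 0.975 m from the base axis. Payload 4.9 kg.
Tool frame: the origin (TCP) lies at the very end of the fingers, on their centre line; the grasp point (between the pads) lies 19 mm behind it; z points along the fingers, y is the line along which they close (so a half turn about z gives the same grasp; the last joint's range is limited). The gripper opens to 85 mm and grips with 20 to 120 N. Pads are 22 mm wide; open, the fingers measure 114 mm over their backs; the gripper's body (76 mm by 85 mm) begins 54 mm behind the grasp point. The pads swing forward as they close: fully open they stand 13 mm farther back than shut.
Start: joints at [1.108, 0.053, 1.613, -0, 1.476, -0.119], TCP at [0.211, 0.588, 0.231] pointing down, gripper open.
Joint ranges: [-3.01, 3.01], [-1.01, 2.22], [0.06, 2.58], [-1.02, 4.17], [0.09, 2.62], [-3.14, 3.14]. Speed limits (rad/s): [2.57, 2.57, 3.14, 3.14, 3.14, 3.14].

## Interface

Orientations are given as a rotation vector (axis times angle).
In Python, from station import ctrl, imaging gives the robot as it stands.
- The arm moves only by the tool play_rows, never from a script. Its argument "series" is a list of rows, each a list of 3 entries, a list of its own where there are three numbers: the opening, from 0 (shut) to 1 (fully open), then the shift along the tool's x, y, z each as a share of 0.05 m, from -1 to 1, then the turn, a rotation vector about the tool's x, y, z each as a share of 8 degrees, from -1 to 1. In form: [[grip, [dx, dy, dz], [ax, ay, az]], ...]. A call has 1 to 8 rows; each row shifts and turns the commanded pose from where the row before left it, along the tool's axes as they then stand; what a row does not reach is not made up. A row lasts 1/8 s, in which the tool goes at most 62.5 mm and 10.7 degrees, less where a joint would pass 70% of its speed; a pose out of reach is approached as far as the arm can. A call with a number of a shift or a turn outside -1 to 1 is refused whole. A call with a gripper value outside its range is refused whole. The fingers move at their own pace and stop on an object; "force" is the grip in N (left out, the last holds). Time passes only in rows, so rows that do not move let the fingers close. It gives the time, the measured TCP pose, the force, the opening and the grip force at its end, in the units of the state.
- ctrl.get_obs(): the state, without advancing time (a new reading comes with each control period).
- imaging.get_image(name): name is "scene" or "side" or "wrist"; returns a dict with "color" (480x640x3 uint8, blue, green, red), "fx", "fy", "cx", "cy" (pixels), "extrinsics" (4x4, takes a point from world to camera coordinates); the wrist camera has in their place "hand_eye" (4x4, takes a point from camera to tool coordinates, whose origin is the TCP and whose axes are the flange's). Camera axes: x right, y down, z forward; pixel columns grow to the right and rows downward; lengths in m; the calibration is good to about 2 mm. A picture is of the moment at which its call begins: read the wrist's pose just before it. There is no depth.
- ctrl.finish_job(): hands the job in; it is judged then, once.
The state is a dict: "t": time; "q": joint angles; "dq": joint speeds; "effort": joint torques, N m; "tool_pos": TCP position; "tool_rot": TCP orientation; "contact_force": force on the tool from outside, world axes, zero at the start; "wrist_torque": the same for the moment, N m; "opening": finger opening in m; "grip_force": force on a finger pad.
Only numpy, scipy, OpenCV 4.12 (cv2) and the standard library are available. Lean on these libraries where they do the work, as an engineer would, in place of code of your own. Each camera call takes 0.05 s, during which the arm holds its last target. There are 200 camera calls.

## Task

The combination of the padlock on the petty-cash box has been lost: while it lies in its tray, turn the dial on top clockwise until you feel it catch in its notch and the shackle clicks out, then pull the shackle fully open. Lift the opened lock off the hasp and finish while holding it up in the gripper, level, with its underside at least 10 cm above the lid and nothing else touching it. Leave the other things on the desk and on the lid where they are.

Things in the scene. Friction and masses are not known exactly. Their poses are not given: they have to be found in the camera images.
- cashbox: Grey steel cash box, 224 (x) x 284 (y) x 90 mm high, does not move; origin: centre of its underside, lid top 90 mm above it. Its -x side faces roughly the robot. A padlock lies on its lid.
- hasp (a point): Point on the lid top under the padlock's centre. Steel tray here: floor 6 mm above the lid, rims to 17 mm, 1.5 mm play round the lock; it keeps the lock from turning or sliding to -x. A steel hook staple 27 to 35 mm to -x of this point, 18 mm wide, 34 mm high, has a lip over the shackle's cross bar, reaching to 50 mm: the lock lifts off only with the shackle pulled out.
- lock_mid (a point): Centre of the brass padlock's body, 50 (x) x 56 (y) x 28 mm high, loose, lock complete about 0.4 kg; it lies flat, and in the tray this point is 20 mm above the lid. Axes: z up out of its top face, -x towards the shackle (as the cash box's -x).
- dial_grip (a point): On the axis of the lock's round black dial, half-way up it. Dial 44 mm in diameter, 20 mm high, upright on the lock's top face with a 4 mm gap beneath (axis 3 mm to -x of the lock's centre; this point 28 mm above lock_mid). Grip it across at any yaw; the whole lock can be lifted by it and nearly balances, best with the jaws closing along the lock's x.
- dial (a joint): Dial angle, rad, grows clockwise seen from above; starts at 0 to 0.4. Light friction (0.03 N m). The combination is unknown: one notch, between 0.3 and 1.4 rad clockwise of where the dial stands at the start. There the shackle clicks out about 5 mm by its spring and the dial is caught and turns no further.
- crown (a point): On the lock's centre line at the shackle, mid-height of its bar; the gripper can take it here across both legs. The shackle is a lying steel U, bar 10 mm thick, 50 mm wide over its legs (along the lock's y); legs run along x out of the lock's -x face, cross bar's outer side 9 mm to -x of this point. Bar mid-height 20 mm above the lid, nothing beside the legs. Moves with the shackle.
- shackle (a joint): How far the shackle is out of the lock body, m: 0 locked (start), about 0.005 when the dial has caught in its notch, 0.026 fully out; it slides to the lock's -x against 1 to 3 N and stays where it is left beyond about 0.005 (from fully out it may creep back 2 mm).
- mug_mid (a point): Bystander, leave alone: white mug, 80 mm wide, 95 high, handle to its +y; point at half its height.
- canister_mid (a point): Bystander, leave alone: round lidded tub, 76 mm wide, 160 high; point at half its height.
- stapler_mid (a point): Bystander, leave alone: stapler, 140 x 36 x 50 mm, long along its x; point at half its height.
- jar_mid (a point): Bystander, leave alone: glass jar, 68 mm wide, 100 high; point at half its height.
- tape_mid (a point): Bystander, leave alone: roll of tape, 72 mm wide, 24 high, lying on the cash box's lid; point at half its height.
- marker_mid (a point): Bystander, leave alone: marker pen, 130 mm long along its x, 15 thick; point at half its height.
- calculator_mid (a point): Bystander, leave alone: desk calculator, 140 x 80 x 16 mm; point at half its height.
Mind the look-alikes: they are no part of the job. Leave any blue or green look-alike of the part that bears lock_mid alone.

How it is judged:
By the outcome, as a careful person would: the job done as asked, in the order asked, and still so for the second after the job is handed in, while the arm keeps its last pose, push and grip.
It also fails if it takes over 58 s, if anything falls off the work surface, if the arm or the gripper's body presses on something with over 40 N, if the wrist force passes 120 N, or if a joint passes its speed limit or range.

## Working session

There is one attempt and no reset: what is moved stays moved. The work goes in short steps, Python scripts to look and compute and a tool call to move; the robot and the scene stay as the last step left them, time stands still between calls to the robot, and variables do not carry over. Pictures are saved under pics/ and viewed, at most 11 in all, crops included, and the job is handed in when it is done.

Besides the shell and the picture viewer there is one more tool, called after "Call:" as name(argument=value, ...) on one line, values as JSON. play_rows: Moves the arm, as the interface text tells. Shift numbers are shares of 0.05 m and turn numbers shares of 8 degrees, none past 1 either way. Its arguments: {"type":"object","properties":{"series":{"type":"array"},"force":{"type":"number"}},"required":["series"]}

```bash
mkdir -p pics; ls; cat > h.py <<'E'
import numpy as np, cv2
from scipy.spatial.transform import Rotation as R
from station import ctrl, imaging
def ray(im,u,v,T=None):
    d=np.array([(u-im['cx'])/im['fx'],(v-im['cy'])/im['fy'],1.])
    if T is None: T=np.linalg.inv(np.array(im['extrinsics']))
    return T[:3,3],T[:3,:3]@d
def onz(im,u,v,z,T=None):
    o,d=ray(im,u,v,T); return o+d*(z-o[2])/d[2]
def wristT(o,im):
    T=np.eye(4);T[:3,:3]=R.from_rotvec(o['tool_rot']).as_matrix();T[:3,3]=o['tool_pos']
    return T@np.array(im['hand_eye'])
E
python3 - <<'E'
from h import *
print(ctrl.get_obs())
for n in ['scene','side']:
    im=imaging.get_image(n); cv2.imwrite(f'pics/{n}.png',im['color']); np.save(n,im,allow_pickle=True)
    print(n,im['fx'],im['extrinsics'])
E
```

```text
pics
{'t': 0.0, 'q': array([ 1.10799342e+00,  5.33891791e-02,  1.61430778e+00,  8.73720091e-06,
        1.47600521e+00, -1.19036623e-01]), 'dq': array([ 0.00136843, -0.0003489 ,  0.00033258,  0.00083697,  0.00205621,
       -0.00059924]), 'effort': array([ 1.32276517e-03, -3.93674719e+01, -3.70180893e+01,  3.58152317e-05,
        6.83415463e-03,  2.20759091e-06]), 'tool_pos': array([0.21038253, 0.58785764, 0.23003476]), 'tool_rot': array([-0.53722796, -3.09469331,  0.00316984]), 'contact_force': array([ 0.99399261, -0.82325274,  0.08310631]), 'wrist_torque': array([ 0.03004482, -0.00584142, -0.0260186 ]), 'grip_force': 0.0, 'opening': 0.0854172484616002}
scene 545.7587817568326 [[-0.79622207  0.60491455 -0.01043106  0.47253751]
 [ 0.41746673  0.53685047 -0.73315286 -0.15820332]
 [-0.43789491 -0.5881071  -0.67998388  1.38756346]
 [ 0.          0.          0.          1.        ]]
side 479.1530928002967 [[-0.81335425 -0.58143869 -0.01959366  0.49636539]
 [-0.43282491  0.62728148 -0.64744154  0.32899354]
 [ 0.3887383  -0.5181187  -0.76186321  0.9051873 ]
 [ 0.          0.          0.          1.        ]]
```

View pics/scene.png

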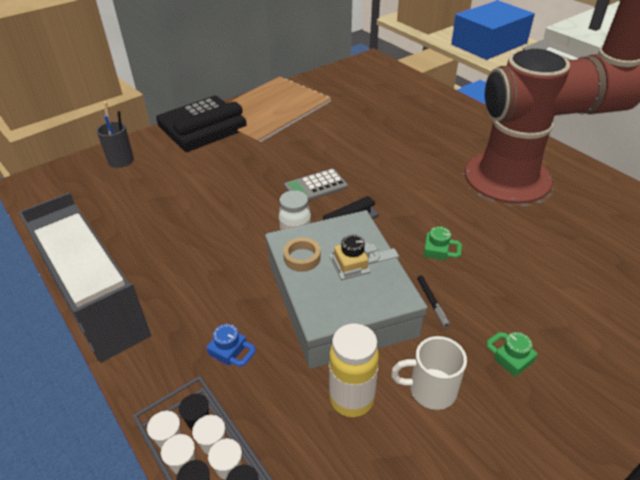

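View pics/side.png

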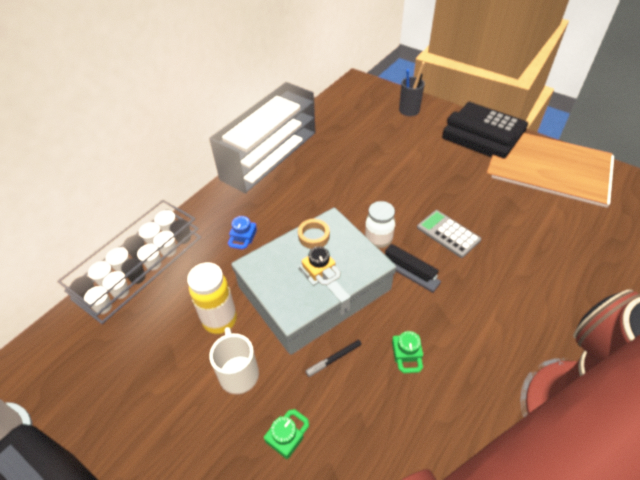

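The brass lock with the black dial sits on the box's lid at scene (352,250) and side (319,262). The look-alikes are green at scene (440,241) and (516,350), and blue at (228,342). They stand on the desk rather than the lid and are the wrong colour, so the brass one is the lock.

```bash
python3 - <<'E'
from h import *
I={n:np.load(n+'.npy',allow_pickle=True).item() for n in ['scene','side']}
def tri(a,b):
    A=np.zeros((3,3));B=np.zeros(3)
    for n,p in (('scene',a),('side',b)):
        o,d=ray(I[n],*p); d=d/np.linalg.norm(d); P=np.eye(3)-np.outer(d,d);A+=P;B+=P@o
    return np.linalg.solve(A,B)
for k,a,b in [('tape',(302,254),(314,233)),('dial top',(353,242),(319,255)),('can',(354,345),(207,278)),('mugrim',(440,360),(233,352)),('jartop',(294,200),(381,212)),('staple',(378,255),(338,285))]:
    print(k,tri(a,b).round(3))
for n,c in (('scene',[(266,233),(368,215),(424,303),(304,345)]),('side',[(232,265),(333,212),(398,268),(292,340)])):
    P=np.array([onz(I[n],*p,0.09)[:2] for p in c]); print(n,P.round(3).tolist(), [np.linalg.norm(P[i]-P[i-1]).round(3) for i in range(4)],P.mean(0))
    x,y={'scene':(300,190),'side':(260,190)}[n]
    cr=cv2.resize(I[n]['color'][y:y+130,x:x+130],None,fx=4.5,fy=4.5,interpolation=cv2.INTER_CUBIC); cv2.imwrite(f'pics/{n}_c.png',cr)
E
```

```text
tape [ 0.635 -0.005  0.105]
dial top [0.568 0.066 0.148]
can [0.714 0.242 0.15 ]
mugrim [0.593 0.315 0.089]
jartop [ 0.549 -0.154  0.098]
staple [0.515 0.076 0.094]
scene [[0.649, -0.112], [0.449, -0.027], [0.529, 0.216], [0.75, 0.16]] [np.float64(0.29), np.float64(0.217), np.float64(0.256), np.float64(0.229)] [0.59423081 0.05940207]
side [[0.735, 0.16], [0.645, -0.095], [0.436, -0.038], [0.517, 0.228]] [np.float64(0.229), np.float64(0.27), np.float64(0.217), np.float64(0.278)] [0.58346463 0.06393712]
```

View pics/scene_c.png

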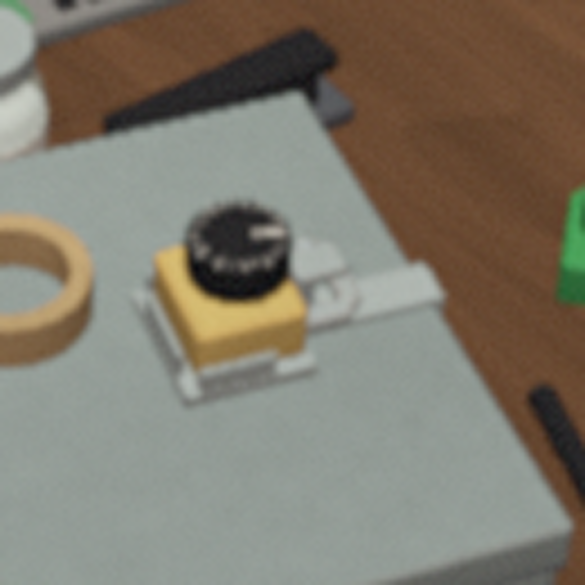

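The crop confirms it. The brass body with the black dial sits in its tray, with the hook staple and shackle to its right, which is the robot side. I'm setting out above it.

Call:
play_rows(series=[[1,[-0.5,-0.36,-0.1],[0,0,0]],[1,[-0.93,-0.67,-0.1],[0,0,0]],[1,[-0.93,-0.67,-0.1],[0,0,0]],[1,[-0.93,-0.67,-0.1],[0,0,0]],[1,[-0.93,-0.67,-0.1],[0,0,0]],[1,[-0.93,-0.67,-0.1],[0,0,0]],[1,[-0.93,-0.67,-0.1],[0,0,0]],[1,[-0.93,-0.67,-0.1],[0,0,0]]])

```text
t: 1.1
tool_pos: [0.4561, 0.2308, 0.2711]
tool_rot: [-0.537, -3.095, 0.0]
contact_force: [1.0, 0.6, 0.9]
opening: 0.0851
grip_force: 0.0
```

Call:
play_rows(series=[[1,[-0.93,-0.67,0],[0,0,0]],[1,[-0.93,-0.67,0],[0,0,0]],[1,[-0.93,-0.67,0],[0,0,0]],[1,[-0.46,-0.36,0],[0,0,0]],[1,[0,0,0],[0,0,0]],[1,[0,0,0],[0,0,0]]])

```text
t: 1.85
tool_pos: [0.5681, 0.0667, 0.2709]
tool_rot: [-0.537, -3.094, -0.0]
contact_force: [0.2, 0.6, -0.1]
opening: 0.0857
grip_force: 0.0
```

```bash
cat >> h.py <<'E'
def look(name):
    o=ctrl.get_obs(); im=imaging.get_image('wrist'); cv2.imwrite(f'pics/{name}.png',im['color'])
    T=wristT(o,im); np.savez(name,T=T,im=np.array(im,dtype=object)); return o,im,T
def proj(im,T,p):
    c=np.linalg.inv(T)@np.r_[p,1]; return (im['fx']*c[0]/c[2]+im['cx'],im['fy']*c[1]/c[2]+im['cy'])
E
python3 - <<'E'
from h import *
o,im,T=look('w1'); M=R.from_rotvec(o['tool_rot']).as_matrix()
print(o['t'],o['tool_pos'],M.round(3),o['q'].round(2),o['contact_force'],o['wrist_torque']); print(T.round(3), im['fx'])
E
```

```text
1.85 [0.568087   0.06671321 0.2708728 ] [[-0.942  0.337 -0.001]
 [ 0.337  0.942  0.   ]
 [ 0.001  0.    -1.   ]] [-0.01 -0.09  1.69  0.    1.54 -1.24] [ 0.1543707   0.61651651 -0.05684761] [-0.042252    0.03277801  0.03392063]
[[ 0.336  0.9    0.279  0.498]
 [ 0.942 -0.322 -0.099  0.092]
 [ 0.001  0.296 -0.955  0.412]
 [ 0.     0.     0.     1.   ]] 349.43003168036694
```

View pics/w1.png

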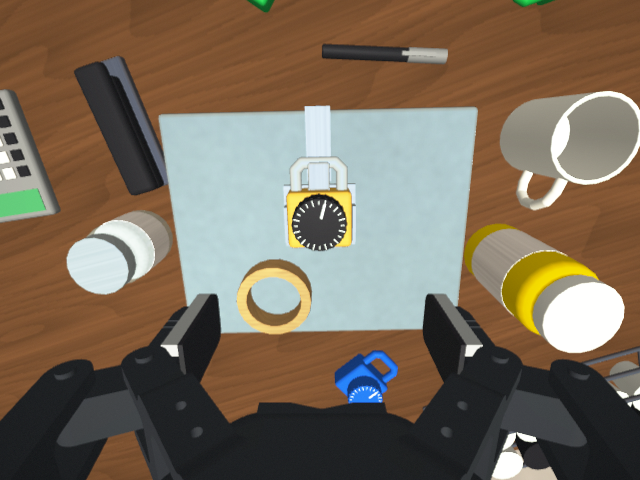

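The wrist view shows the lock upright in the picture, with its dial at (319,222) and pointer up. The shackle bar is at (318,162) and the staple strap runs above it. The tape is at (274,297) on the lid.

```bash
python3 - <<'E'
from h import *
d=np.load('w1.npz',allow_pickle=True); im=d['im'].item(); T=d['T']; img=im['color']
hsv=cv2.cvtColor(img,cv2.COLOR_BGR2HSV)
sub=np.zeros(img.shape[:2],np.uint8); sub[180:260,275:365]=1
blk=((hsv[...,2]<90)&(sub>0)).astype(np.uint8)
c=max(cv2.findContours(blk,cv2.RETR_EXTERNAL,cv2.CHAIN_APPROX_NONE)[0],key=cv2.contourArea)
print(cv2.minEnclosingCircle(c))
(u,v),r=cv2.minEnclosingCircle(c)
print('dial',onz(im,u,v,.146,T), onz(im,319,222,.148,T))
for n,p,z in [('c1',(160,115),.09),('c2',(477,108),.09),('c3',(458,331),.09),('c4',(192,333),.09),('bar top outer',(318,157),.115),('bodyL',(287,192),.124),('bodyR',(352,191),.124),('bodyBL',(289,248),.124),('bodyBR',(352,246),.124),('lipend',(318,162),.124)]:
    print(n,onz(im,*p,z,T)[:2].round(4))
a=onz(im,160,115,.09,T);b=onz(im,477,108,.09,T);print(np.degrees(np.arctan2(*(b-a)[1::-1])), np.linalg.norm(b-a))
a=onz(im,287,192,.124,T);b=onz(im,352,191,.124,T);print(np.degrees(np.arctan2(*(b-a)[1::-1])))
E
```

```text
((319.125, 222.0625), 28.085140228271484)
dial [0.56702898 0.06527581 0.146     ] [0.56642624 0.06539893 0.148     ]
c1 [ 0.4433 -0.0385]
c2 [0.5309 0.2241]
c3 [0.7439 0.1578]
c4 [ 0.6512 -0.1085]
bar top outer [0.5217 0.0804]
bodyL [0.5392 0.0466]
bodyR [0.5567 0.098 ]
bodyBL [0.5861 0.0302]
bodyBR [0.6029 0.0828]
lipend [0.5247 0.0794]
71.54333928313771 0.27682417624790456
71.22606145641626
```

Call:
play_rows(series=[[1,[0,-0.02,0.5],[0,0,-0.14]],[1,[0,0,0.9],[0,0,0]],[1,[0,0,0.9],[0,0,0]],[1,[0,0,0.5],[0,0,0]],[1,[0,0,0.1],[0,0,0]],[1,[0,0,0],[0,0,0]]], force=40)

```text
t: 2.65
tool_pos: [0.5685, 0.066, 0.1272]
tool_rot: [0.505, 3.1, 0.0]
contact_force: [-0.1, -0.0, 0.6]
opening: 0.0858
grip_force: 0.0
```

Call:
play_rows(series=[[0.3,[0,0,0],[0,0,0]],[0.3,[0,0,0],[0,0,0]],[0.3,[0,0,0],[0,0,0]],[0.3,[0,0,0],[0,0,0]],[0.3,[0,0,0],[0,0,0]],[0.3,[0,0,0],[0,0,0]]])

```text
t: 3.4
tool_pos: [0.569, 0.0651, 0.1279]
tool_rot: [0.507, 3.099, 0.0]
contact_force: [-0.7, -0.0, 5.1]
opening: 0.0426
grip_force: 41.1
```

```bash
python3 - <<'E'
from h import *
o,im,T=look('w2'); print(o['tool_pos'],o['opening'],o['grip_force'],o['contact_force'],o['wrist_torque'],o['q'][5])
E
```

```text
[0.56902929 0.0651123  0.12787171] 0.04260905415257047 41.0877799987793 [-0.72744937 -0.02421024  5.10086417] [-0.06104065  0.34115457  0.03982697] -1.2623338358878937
```

View pics/w2.png

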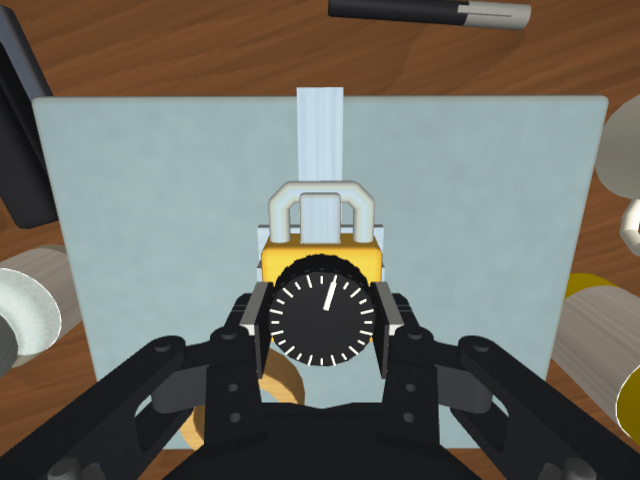

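The dial is gripped between the pads, centred at (322,315), with its pointer slightly right of up and the shackle still in at (322,187). I'll check the offset along the pad direction before turning.

```bash
python3 - <<'E'
from h import *
d=np.load('w2.npz',allow_pickle=True); im=d['im'].item(); T=d['T']
o=ctrl.get_obs(); M=R.from_rotvec(o['tool_rot']).as_matrix()
p=onz(im,322,315,.148,T); print(p, M.T@(p-o['tool_pos']))
q=onz(im,322,183,.115,T); print('bar outer',q, M.T@(q-o['tool_pos']))
E
```

```text
[0.56608676 0.06625686 0.148     ] [ 0.00310964  0.0001698  -0.02013041]
bar outer [0.52194549 0.08114701 0.115     ] [0.04975585 0.00020403 0.01278308]
```

Call:
play_rows(series=[[0.7,[0,0,0],[0,0,0]],[0.7,[0,0,0],[0,0,0]],[0.7,[0.06,0,-0.03],[0,0,0]],[0.3,[0,0,0],[0,0,0]],[0.3,[0,0,0],[0,0,0]],[0.3,[0,0,0],[0,0,0]],[0.3,[0,0,0],[0,0,0]]])

```text
t: 4.32
tool_pos: [0.5654, 0.0664, 0.128]
tool_rot: [-0.507, -3.1, -0.0]
contact_force: [-1.2, 1.3, 1.7]
opening: 0.0426
grip_force: 41.2
```

```bash
cat >s.py <<'E'
from h import *
o=ctrl.get_obs(); M=R.from_rotvec(o['tool_rot']).as_matrix()
print(o['t'],o['tool_pos'].round(4),'ang',np.degrees(np.arctan2(M[1,1],M[0,1])).round(2),o['opening'].round(4),o['grip_force'].round(1),o['contact_force'].round(2),o['wrist_torque'].round(3),o['q'].round(2))
E
python3 s.py
```

```text
Traceback (most recent call last):
  File "s.py", line 3, in <module>
    print(o['t'],o['tool_pos'].round(4),'ang',np.degrees(np.arctan2(M[1,1],M[0,1])).round(2),o['opening'].round(4),o['grip_force'].round(1),o['contact_force'].round(2),o['wrist_torque'].round(3),o['q'].round(2))
                                                                                             ^^^^^^^^^^^^^^^^^^
AttributeError: 'float' object has no attribute 'round'
```

Call:
play_rows(series=[[0.3,[0,0,0],[0,0,0.5]],[0.3,[0,0,0],[0,0,0.5]],[0.3,[0,0,0],[0,0,0.5]],[0.3,[0,0,0],[0,0,0.5]]])

```text
t: 4.82
tool_pos: [0.5659, 0.0666, 0.128]
tool_rot: [0.937, 2.998, 0.002]
contact_force: [0.9, 2.4, 0.9]
opening: 0.0428
grip_force: 41.2
```

```bash
python3 s.py
```

```text
Traceback (most recent call last):
  File "s.py", line 3, in <module>
    print(o['t'],o['tool_pos'].round(4),'ang',np.degrees(np.arctan2(M[1,1],M[0,1])).round(2),o['opening'].round(4),o['grip_force'].round(1),o['contact_force'].round(2),o['wrist_torque'].round(3),o['q'].round(2))
                                                                                             ^^^^^^^^^^^^^^^^^^
AttributeError: 'float' object has no attribute 'round'
```

```bash
sed -i "s/o\['opening'\].round(4),o\['grip_force'\].round(1)/o['opening'],o['grip_force']/" s.py; python3 s.py
```

```text
4.825 [0.5659 0.0666 0.128 ] ang 55.3 0.04281428756224507 41.22911810874939 [0.93 2.44 0.89] [ 0.357 -0.144  0.052] [-0.01  0.01  1.84  0.    1.3  -0.98]
```

Call:
play_rows(series=[[0.3,[0,0,0],[0,0,0.4]],[0.3,[0,0,0],[0,0,0.4]],[0.3,[0,0,0],[0,0,0.4]]])

```text
t: 5.2
tool_pos: [0.5663, 0.0669, 0.1281]
tool_rot: [1.183, 2.908, 0.004]
contact_force: [2.5, 3.1, 0.3]
opening: 0.0423
grip_force: 41.2
```

```bash
python3 s.py
```

```text
5.2 [0.5663 0.0669 0.1281] ang 45.72 0.04231444294497499 41.24488055706024 [2.46 3.06 0.33] [ 0.577 -0.34   0.079] [-0.01  0.01  1.84  0.    1.29 -0.81]
```

Call:
play_rows(series=[[0.3,[0,0,0],[0,0,0.4]],[0.3,[0,0,0],[0,0,0.4]],[0.3,[0,0,0],[0,0,0.4]]])

```text
t: 5.58
tool_pos: [0.5663, 0.0671, 0.1281]
tool_rot: [1.423, 2.8, 0.004]
contact_force: [1.6, 4.1, -0.3]
opening: 0.0426
grip_force: 41.2
```

```bash
python3 s.py
```

```text
5.575 [0.5663 0.0671 0.1281] ang 36.13 0.042615180282980565 41.240057945251465 [ 1.56  4.14 -0.26] [ 0.564 -0.268  0.096] [-0.01  0.01  1.84  0.    1.3  -0.64]
```

Call:
play_rows(series=[[0.3,[0,0,0],[0,0,0.4]],[0.3,[0,0,0],[0,0,0.4]],[0.3,[0,0,0],[0,0,0.4]]])

```text
t: 5.95
tool_pos: [0.5662, 0.0671, 0.1281]
tool_rot: [1.652, 2.671, 0.004]
contact_force: [0.7, 3.9, 0.9]
opening: 0.0424
grip_force: 41.2
```

```bash
python3 s.py
```

```text
5.95 [0.5662 0.0671 0.1281] ang 26.53 0.04242960284927303 41.22574746608734 [0.71 3.88 0.89] [ 0.621 -0.257  0.082] [-0.01  0.01  1.84  0.    1.3  -0.48]
```

Call:
play_rows(series=[[0.3,[0,0,0],[0,0,0.4]],[0.3,[0,0,0],[0,0,0.4]],[0.3,[0,0,0],[0,0,0.4]]])

```text
t: 6.32
tool_pos: [0.5662, 0.0671, 0.1281]
tool_rot: [1.87, 2.524, 0.004]
contact_force: [0.9, 3.4, 1.4]
opening: 0.0426
grip_force: 41.2
```

```bash
python3 s.py;python3 -c "
from h import *
look('w3')"
```

```text
6.325 [0.5662 0.0671 0.1281] ang 16.93 0.042634197463137784 41.209818720817566 [0.95 3.42 1.38] [ 0.62  -0.261  0.036] [-0.01  0.01  1.84  0.    1.3  -0.31]
```

View pics/w3.png

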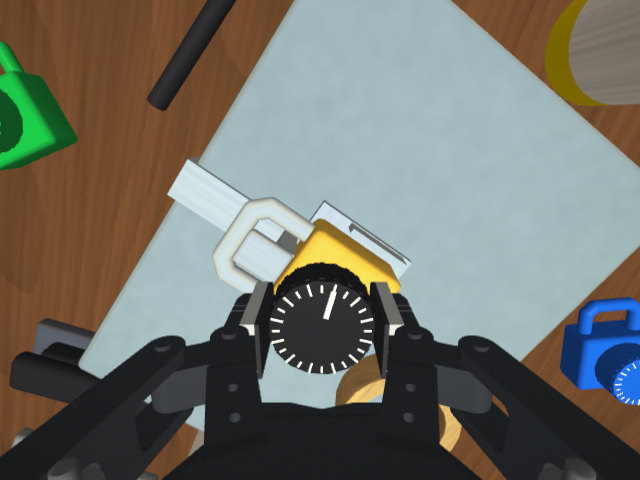

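The dial follows the gripper, since its pointer stays at (333,300) in the hand's frame. After 54° there is still no catch.

Call:
play_rows(series=[[0.3,[0,0,0],[0,0,0.4]],[0.3,[0,0,0],[0,0,0.4]],[0.3,[0,0,0],[0,0,0.4]]])

```text
t: 6.75
tool_pos: [0.5665, 0.0671, 0.1282]
tool_rot: [2.073, 2.359, 0.006]
contact_force: [3.5, 5.2, -0.0]
opening: 0.0423
grip_force: 41.2
```

```bash
python3 s.py
```

```text
6.75 [0.5665 0.0671 0.1282] ang 7.37 0.04231805480379999 41.236751675605774 [ 3.5   5.16 -0.03] [ 0.731 -0.581  0.03 ] [-0.01  0.01  1.84  0.    1.29 -0.14]
```

Call:
play_rows(series=[[0.3,[0,0,0],[0,0,0.4]],[0.3,[0,0,0],[0,0,0.4]],[0.3,[0,0,0],[0,0,0.4]]])

```text
t: 7.12
tool_pos: [0.5672, 0.0671, 0.1283]
tool_rot: [2.262, 2.177, 0.008]
contact_force: [5.8, 4.5, -2.0]
opening: 0.0426
grip_force: 41.1
```

```bash
python3 s.py
```

```text
7.125 [0.5672 0.0671 0.1283] ang -2.19 0.042612570703751566 41.11680507659912 [ 5.77  4.47 -1.99] [ 0.787 -1.139  0.339] [-0.01  0.01  1.84  0.    1.29  0.02]
```

Call:
play_rows(series=[[0.3,[0,0,0],[0,0,0.3]],[0.3,[0,0,0],[0,0,0]]])

```text
t: 7.38
tool_pos: [0.5677, 0.0674, 0.1286]
tool_rot: [2.305, 2.131, 0.011]
contact_force: [6.6, 5.5, -1.7]
opening: 0.0425
grip_force: 41.1
```

```bash
python3 s.py;python3 -c "
from h import *
look('w4')"
```

```text
7.375 [0.5677 0.0674 0.1286] ang -4.5 0.042519797066356946 41.091309785842896 [ 6.63  5.47 -1.68] [ 0.982 -1.278  0.273] [-0.01  0.01  1.84  0.    1.29  0.06]
```

View pics/w4.png

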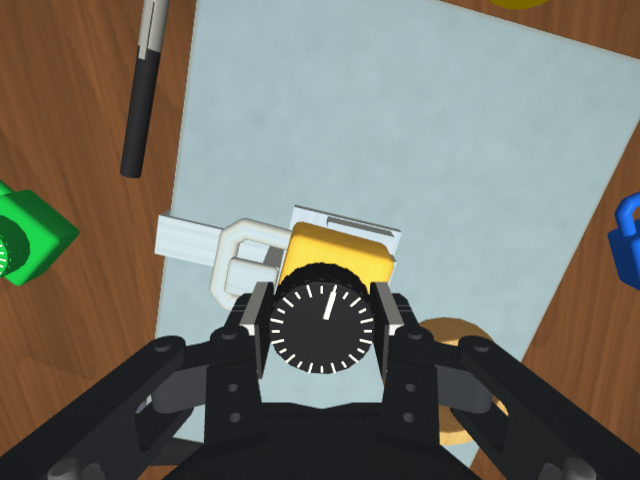

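The pointer still matches the hand. The shackle's outer edge is at about (214,270), with more leg visible. I'll measure how far it is out.

```bash
python3 - <<'E'
from h import *
a=np.radians(-18.6); ex=np.array([np.cos(a),np.sin(a)])
for n,bar,dl in (('w2',[(322,182)],(322,315)),('w3',[(240,208),(226,232),(216,252)],(322,328)),('w4',[(219,235),(213,265),(210,285)],(322,328))):
    d=np.load(n+'.npz',allow_pickle=True); im=d['im'].item(); T=d['T']
    c=onz(im,*dl,.148,T)[:2]
    print(n,c,[((onz(im,*b,.115,T)[:2]-c)@ex).round(4) for b in bar],[((onz(im,*b,.115,T)[:2])@ex).round(4) for b in bar])
E
```

```text
w2 [0.56608676 0.06625686] [np.float64(-0.047)] [np.float64(0.4684)]
w3 [0.56765756 0.06472499] [np.float64(-0.0541), np.float64(-0.0534), np.float64(-0.0522)] [np.float64(0.4632), np.float64(0.464), np.float64(0.4652)]
w4 [0.56830185 0.06455874] [np.float64(-0.0532), np.float64(-0.0536), np.float64(-0.0533)] [np.float64(0.4648), np.float64(0.4645), np.float64(0.4647)]
```

Call:
play_rows(series=[[0.3,[0,0,0],[0,0,0.4]],[0.3,[0,0,0],[0,0,0.4]],[0.3,[0,0,0],[0,0,0]]])

```text
t: 7.8
tool_pos: [0.5686, 0.0682, 0.129]
tool_rot: [2.42, 1.999, 0.016]
contact_force: [8.6, 8.8, -1.5]
opening: 0.0427
grip_force: 41.1
```

```bash
python3 s.py;python3 -c "
from h import *
look('w5')
a=[np.load(n+'.npz',allow_pickle=True)['im'].item()['color'] for n in ('w3','w4','w5')]
f=lambda i:cv2.resize(i[190:390,200:400],None,fx=1.33*2,fy=1.33*2,interpolation=cv2.INTER_CUBIC)
cv2.imwrite('pics/cmp.png',cv2.resize(np.hstack([f(i) for i in a]),(798,266)))"
```

```text
7.8 [0.5686 0.0682 0.129 ] ang -10.88 0.04267312651884187 41.101534366607666 [ 8.58  8.79 -1.47] [ 1.458 -1.681  0.459] [-0.01  0.01  1.83  0.    1.29  0.18]
```

View pics/cmp.png

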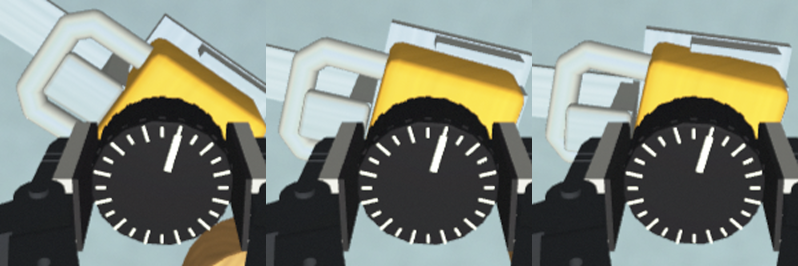

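Call:
play_rows(series=[[0.8,[0,0,0],[0,0,-0.3]],[0.9,[0,0,0],[0,0,0]],[1,[0,0,0],[0,0,0]],[1,[0,0,-0.4],[0,0,0]],[1,[0,0,-0.9],[0,0,0]],[1,[0,0,-0.4],[0,0,-1]],[1,[0,0,0],[0,0,-1]],[1,[0,0,0],[0,0,-1]]])

```text
t: 8.85
tool_pos: [0.5661, 0.0661, 0.2153]
tool_rot: [1.896, 2.502, 0.003]
contact_force: [0.8, -0.4, -0.7]
opening: 0.0855
grip_force: 0.0
```

Call:
play_rows(series=[[1,[0,0,0],[0,0,-1]],[1,[0,0,0],[0,0,-1]],[1,[0,0,0],[0,0,-1]],[1,[0,0,0],[0,0,-1]],[1,[0,0,0],[0,0,-1]],[1,[0,0,0],[0,0,-1]],[1,[0,0,0],[0,0,-1]],[1,[0,0,0],[0,0,0]]])

```text
t: 9.85
tool_pos: [0.5658, 0.0661, 0.2144]
tool_rot: [0.51, 3.098, 0.0]
contact_force: [-0.3, 1.0, 0.0]
opening: 0.0851
grip_force: 0.0
```

```bash
python3 s.py;python3 -c "
from h import *
look('w6')"
```

```text
9.85 [0.5658 0.0661 0.2144] ang 71.32 0.08506477824453355 0.0 [-0.28  0.97  0.02] [-0.028  0.053  0.003] [-0.01 -0.07  1.76 -0.    1.45 -1.26]
```

View pics/w6.png

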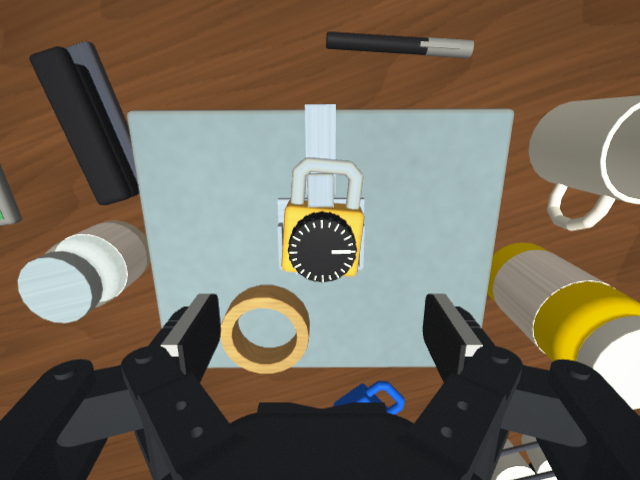

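The shackle has clicked out. Its bar is at (327,160), with the outer edges of the legs at (292,185) and (362,187). The dial pointer now points right, about 75° clockwise of the start, and the body has yawed slightly within the tray's play.

```bash
python3 - <<'E'
from h import *
d=np.load('w6.npz',allow_pickle=True); im=d['im'].item(); T=d['T']
o=ctrl.get_obs(); M=R.from_rotvec(o['tool_rot']).as_matrix()
for n,p,z in [('bar',(327,158),.115),('legL',(292,185),.11),('legR',(362,187),.11),('dial',(323,247),.148),('bodyL',(286,208),.124),('bodyR',(363,211),.124),('lidL',(129,111),.09),('lidR',(512,110),.09)]:
    P=onz(im,*p,z,T); print(n,P.round(4),(M.T@(P-o['tool_pos'])).round(4))
E
```

```text
bar [0.5174 0.0866 0.115 ] [0.0525 0.0038 0.099 ]
legL [0.5278 0.0571 0.11  ] [ 0.0333 -0.0207  0.1041]
legR [0.545  0.1036 0.11  ] [0.0319 0.0288 0.1041]
dial [0.5659 0.0672 0.148 ] [0.0004 0.0011 0.0661]
bodyL [0.5394 0.0497 0.124 ] [ 0.0199 -0.024   0.0901]
bodyR [0.5581 0.0988 0.124 ] [0.0179 0.0284 0.0901]
lidL [ 0.4428 -0.0381  0.09  ] [ 0.0832 -0.1383  0.1239]
lidR [0.5302 0.223  0.09  ] [0.0843 0.1371 0.1241]
```

Call:
play_rows(series=[[1,[0.5,0.08,0],[0,0,0]],[1,[0.37,0,0.3],[0,0,0]],[1,[0,0,0.9],[0,0,0]],[1,[0,0,0.7],[0,0,0]],[1,[0,0,0.3],[0,0,0]],[1,[0,0,0.15],[0,0,0]],[1,[0,0,0],[0,0,0]]], force=30)

```text
t: 10.78
tool_pos: [0.5261, 0.0838, 0.0962]
tool_rot: [0.508, 3.099, 0.0]
contact_force: [-0.6, -0.4, 0.3]
opening: 0.085
grip_force: 0.0
```

Call:
play_rows(series=[[0.4,[0,0,0],[0,0,0]],[0.4,[0,0,0],[0,0,0]],[0.4,[0,0,0],[0,0,0]],[0.4,[0,0,0],[0,0,0]],[0.4,[0,0,0],[0,0,0]]])

```text
t: 11.4
tool_pos: [0.5263, 0.0838, 0.0968]
tool_rot: [0.507, 3.099, 0.0]
contact_force: [-2.5, -0.5, 6.2]
opening: 0.0485
grip_force: 30.3
```

```bash
python3 s.py
```

```text
11.4 [0.5263 0.0838 0.0968] ang 71.43 0.04853480945915362 30.336037315428257 [-2.52 -0.53  6.17] [-0.121  0.317 -0.002] [ 0.02 -0.04  1.94 -0.    1.24 -1.23]
```

Gripped at 48.5 mm, which fits the shackle. Now I pull it out slowly.

Call:
play_rows(series=[[0.4,[0.07,0,0],[0,0,0]],[0.4,[0.07,0,0],[0,0,0]],[0.4,[0.07,0,0],[0,0,0]],[0.4,[0.07,0,0],[0,0,0]],[0.4,[0.07,0,0],[0,0,0]],[0.4,[0.04,0,0],[0,0,0]],[0.4,[0,0,0],[0,0,0]]])

```text
t: 12.28
tool_pos: [0.5079, 0.0912, 0.0963]
tool_rot: [0.505, 3.098, 0.004]
contact_force: [4.2, 5.4, 4.5]
opening: 0.0488
grip_force: 30.3
```

```bash
python3 s.py
```

```text
12.275 [0.5079 0.0912 0.0963] ang 71.47 0.04877353986886839 30.33893675543368 [4.17 5.38 4.48] [ 0.485 -0.555  0.246] [ 0.03 -0.09  1.99  0.    1.24 -1.22]
```

Call:
play_rows(series=[[0.4,[0.04,0,0],[0,0,0]],[0.4,[0.04,0,0],[0,0,0]],[0.4,[0,0,0],[0,0,0]]])

```text
t: 12.65
tool_pos: [0.5061, 0.0917, 0.0968]
tool_rot: [0.504, 3.092, 0.003]
contact_force: [8.3, 1.8, 1.1]
opening: 0.0486
grip_force: 30.3
```

```bash
python3 s.py
```

```text
12.65 [0.5061 0.0917 0.0968] ang 71.48 0.04857829324798489 30.309510184451938 [8.32 1.77 1.07] [ 0.201 -1.551  0.36 ] [ 0.03 -0.1   1.99  0.    1.24 -1.21]
```

Call:
play_rows(series=[[0.4,[0.04,0,0],[0,0,0]],[0.4,[0.04,0,0],[0,0,0]],[0.4,[0,0,0],[0,0,0]]])

```text
t: 13.02
tool_pos: [0.5034, 0.0916, 0.097]
tool_rot: [0.505, 3.089, -0.001]
contact_force: [12.3, -2.7, -0.7]
opening: 0.0484
grip_force: 30.8
```

```bash
python3 s.py
```

```text
13.025 [0.5034 0.0916 0.097 ] ang 71.43 0.048400808132526646 30.775692835450172 [12.29 -2.66 -0.68] [-0.496 -2.18   0.245] [ 0.04 -0.1   2.   -0.    1.23 -1.21]
```

Call:
play_rows(series=[[0.7,[0,0,0],[0,0,0]],[1,[0,0,0],[0,0,0]],[1,[0,0,0],[0,0,0]],[1,[0,0,-0.6],[0,0,0]],[1,[0,0,-0.9],[0,0,0]],[1,[-0.5,-0.09,-0.87],[0,0,0]],[1,[-0.85,0,0],[0,0,0]],[1,[0,0,0],[0,0,0]]])

```text
t: 14.02
tool_pos: [0.5631, 0.0661, 0.2136]
tool_rot: [-0.509, -3.1, 0.0]
contact_force: [-0.1, -0.2, -0.4]
opening: 0.0854
grip_force: 0.0
```

```bash
python3 s.py;python3 -c "
from h import *
look('w7')"
```

```text
14.025 [0.5631 0.0661 0.2136] ang 71.35 0.08542414152392772 0.0 [-0.06 -0.22 -0.44] [ 0.023 -0.01   0.01 ] [-0.01 -0.07  1.77 -0.    1.45 -1.26]
```

View pics/w7.png

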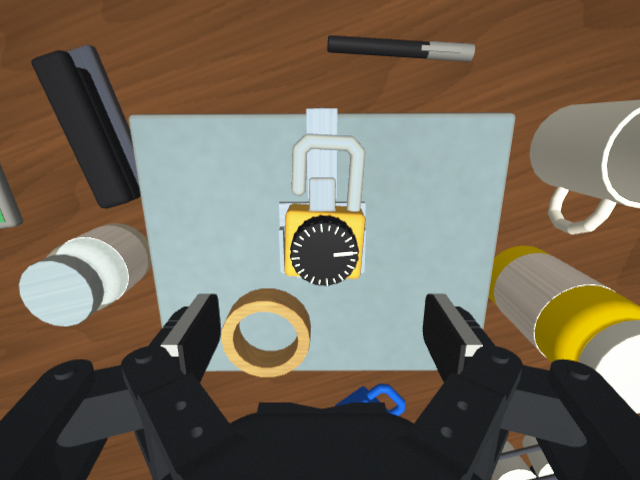

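The shackle is well out. Its bar is at (328,140), the short leg is free at (299,192), and the bar's inner side at (328,152) is clear of the staple lip, which starts at (322,178). I'll measure the extension and the dial.

```bash
python3 - <<'E'
from h import *
for n,L in (('w6',[('bar',(327,158),.115),('dial',(323,247),.148)]),('w7',[('bar',(328,135),.115),('inner',(328,151),.115),('lip',(322,178),.124),('dial',(324,251),.148)])):
  d=np.load(n+'.npz',allow_pickle=True); im=d['im'].item(); T=d['T']; R_=T@np.linalg.inv(np.array(im['hand_eye']))
  for k,p,z in L:
    P=onz(im,*p,z,T); print(n,k,P.round(4),(R_[:3,:3].T@(P-R_[:3,3])).round(4))
E
```

```text
w6 bar [0.5174 0.0866 0.115 ] [0.0526 0.0038 0.0993]
w6 dial [0.5659 0.0672 0.148 ] [0.0004 0.001  0.0664]
w7 bar [0.5004 0.0919 0.115 ] [0.0676 0.0044 0.0987]
w7 inner [0.5103 0.0886 0.115 ] [0.0573 0.0044 0.0987]
w7 lip [0.5249 0.0794 0.124 ] [0.0405 0.0004 0.0897]
w7 dial [0.5655 0.067  0.148 ] [-0.002   0.0017  0.0656]
```

Call:
play_rows(series=[[1,[-0.04,0.03,0],[0,0,1]],[1,[0,0,0],[0,0,1]],[1,[0,0,0],[0,0,1]],[1,[0,0,0],[0,0,1]],[1,[0,0,0],[0,0,1]],[1,[0,0,0],[0,0,1]],[1,[0,0,0],[0,0,1]],[1,[0,0,0],[0,0,1]]], force=60)

```text
t: 15.08
tool_pos: [0.5626, 0.0682, 0.2126]
tool_rot: [-2.076, -2.355, 0.002]
contact_force: [0.9, -0.5, 0.4]
opening: 0.0848
grip_force: 0.0
```

Call:
play_rows(series=[[1,[0,0,0],[0,0,1]],[1,[0,0,0],[0,0,1]],[1,[0,0,0],[0,0,1]],[1,[0,0,0.4],[0,0,0.4]],[1,[0,0,0.8],[0,0,0]],[1,[0,0,0.4],[0,0,0]],[1,[0,0,0.1],[0,0,0]],[1,[0,0,0],[0,0,0]]])

```text
t: 16.08
tool_pos: [0.5645, 0.0678, 0.1294]
tool_rot: [2.57, 1.807, 0.001]
contact_force: [-0.0, 0.6, 0.7]
opening: 0.0851
grip_force: 0.0
```

```bash
python3 s.py
```

```text
16.075 [0.5645 0.0678 0.1294] ang -19.77 0.08509217550789591 0.0 [-0.01  0.59  0.72] [0.002 0.009 0.015] [-0.01  0.    1.84  0.    1.3   0.33]
```

Call:
play_rows(series=[[0.3,[0,0,0],[0,0,0]],[0.3,[0,0,0],[0,0,0]],[0.3,[0,0,0],[0,0,0]],[0.3,[0,0,0],[0,0,0]],[0.3,[0,0,0],[0,0,0]],[0.3,[0,0,0],[0,0,0]]])

```text
t: 16.82
tool_pos: [0.5677, 0.0669, 0.1316]
tool_rot: [2.565, 1.803, 0.01]
contact_force: [6.3, -2.9, 1.8]
opening: 0.042
grip_force: 60.7
```

```bash
python3 s.py
```

```text
16.825 [0.5677 0.0669 0.1316] ang -19.79 0.04196605862414188 60.66418468952179 [ 6.32 -2.86  1.78] [-0.329 -0.976  0.011] [-0.01  0.    1.83 -0.    1.29  0.33]
```

Call:
play_rows(series=[[0.3,[0,0.06,0],[0,0,0]],[0.3,[0,0,0],[0,0,0]]])

```text
t: 17.08
tool_pos: [0.5681, 0.0667, 0.1314]
tool_rot: [2.569, 1.806, 0.003]
contact_force: [-1.4, 0.1, 8.4]
opening: 0.0418
grip_force: 61.6
```

```bash
python3 s.py
```

```text
17.075 [0.5681 0.0667 0.1314] ang -19.78 0.04175062290828347 61.58307909965515 [-1.39  0.13  8.36] [0.063 0.469 0.023] [-0.01  0.01  1.83  0.    1.3   0.33]
```

Call:
play_rows(series=[[0.3,[0,0,-0.06],[0,0,0]],[0.3,[0,0,-0.08],[0,0,0]],[0.3,[0,0,-0.1],[0,0,0]],[0.3,[0,0,0],[0,0,0]]])

```text
t: 17.58
tool_pos: [0.5672, 0.0663, 0.1402]
tool_rot: [2.57, 1.806, -0.0]
contact_force: [4.4, -0.8, -3.2]
opening: 0.0418
grip_force: 61.8
```

```bash
python3 s.py
```

```text
17.575 [0.5672 0.0663 0.1402] ang -19.78 0.04178288985057259 61.75694525241852 [ 4.36 -0.85 -3.19] [-0.275 -0.747  0.061] [-0.01 -0.    1.82 -0.    1.32  0.33]
```

Call:
play_rows(series=[[0.3,[0,0,-0.1],[0,0,0]],[0.3,[0,0,-0.1],[0,0,0]],[0.3,[0,0,-0.1],[0,0,0]],[0.3,[0,0,0],[0,0,0]]])

```text
t: 18.08
tool_pos: [0.5671, 0.0666, 0.1561]
tool_rot: [2.57, 1.807, -0.0]
contact_force: [3.1, -0.5, -3.6]
opening: 0.0411
grip_force: 62.1
```

```bash
python3 s.py
```

```text
18.075 [0.5671 0.0666 0.1561] ang -19.77 0.041116974033523136 62.10472583770752 [ 3.09 -0.52 -3.56] [-0.323 -0.552  0.015] [-0.01 -0.02  1.81 -0.    1.35  0.33]
```

Call:
play_rows(series=[[0.3,[0,0,-0.15],[0,0,0]],[0.3,[0,0,-0.25],[0,0,0]],[0.3,[0,0,-0.35],[0,0,0]],[0.3,[0,0,-0.4],[0,0,0]],[0.3,[0,0,-0.4],[0,0,0]],[0.3,[0,0,-0.3],[0,0,0]],[0.3,[0,0,-0.2],[0,0,0]],[0.3,[0,0,0],[0,0,0]]])

```text
t: 19.08
tool_pos: [0.5675, 0.0666, 0.2593]
tool_rot: [2.569, 1.806, 0.002]
contact_force: [-0.5, -0.5, -4.8]
opening: 0.0416
grip_force: 62.4
```

```bash
python3 s.py;python3 -c "
from h import *
l=[]
for n in ('scene','side'):
    im=imaging.get_image(n); np.save(n+'2',im,allow_pickle=True)
    E=np.array(im['extrinsics'])@np.array([.55,.066,.24,1]); u,v=int(im['fx']*E[0]/E[2]+im['cx']),int(im['fy']*E[1]/E[2]+im['cy'])
    print(n,u,v); l.append(cv2.resize(im['color'][v-80:v+80,u-80:u+80],(400,400),interpolation=cv2.INTER_CUBIC))
cv2.imwrite('pics/fin.png',np.hstack(l))"
```

```text
19.075 [0.5675 0.0666 0.2593] ang -19.78 0.041598072038554756 62.35705018043518 [-0.48 -0.54 -4.85] [-0.    -0.007 -0.018] [-0.01 -0.09  1.71  0.    1.52  0.33]
scene 363 199
side 325 228
```

View pics/fin.png

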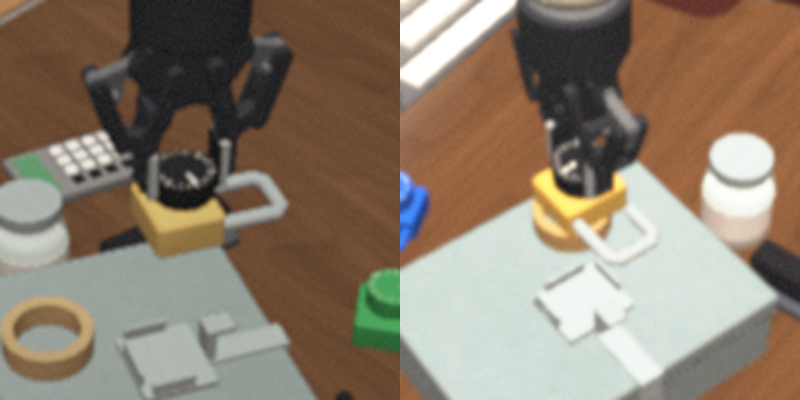

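The lock hangs from the dial, clear of the empty tray at scene crop (170,355), with the shackle out. I'll check that it is level by triangulating the shackle bar and dial.

```bash
python3 - <<'E'
from h import *
I={'scene':np.load('scene2.npy',allow_pickle=True).item(),'side':np.load('side2.npy',allow_pickle=True).item()}
off={'scene':(283,119),'side':(245,148)}
def tri(a,b):
    A=np.zeros((3,3));B=np.zeros(3)
    for n,p in (('scene',a),('side',b)):
        o,d=ray(I[n],off[n][0]+p[0]/2.5,off[n][1]+p[1]/2.5); d/=np.linalg.norm(d); P=np.eye(3)-np.outer(d,d);A+=P;B+=P@o
    return np.linalg.solve(A,B).round(4)
print('bar+y',tri((281,208),(214,257)),'bar-y',tri((264,178),(254,236)))
print('body top -x+y',tri((222,222),(176,220)),'body top +x+y',tri((150,222),(135,182)))
E
python3 s.py
```

```text
bar+y [0.5112 0.1056 0.2402] bar-y [0.498  0.0735 0.2408]
body top -x+y [0.5541 0.0932 0.2414] body top +x+y [0.6007 0.0784 0.2492]
19.175 [0.5667 0.0666 0.2575] ang -19.78 0.04181257721101318 62.35043406486511 [-0.2  -0.16 -5.17] [ 0.023 -0.013 -0.018] [-0.01 -0.09  1.71  0.    1.52  0.33]
```

Call:
play_rows(series=[[0.3,[0,0,0],[0,0,0]],[0.3,[0,0,0],[0,0,0]],[0.3,[0,0,0],[0,0,0]],[0.3,[0,0,0],[0,0,0]]])

```text
t: 19.68
tool_pos: [0.5671, 0.0666, 0.2582]
tool_rot: [-2.57, -1.807, 0.0]
contact_force: [0.2, -0.1, -4.2]
opening: 0.0415
grip_force: 62.4
```

```bash
python3 s.py; python3 -c "
from h import *
print(ctrl.finish_job())"
```

```text
19.675 [0.5671 0.0666 0.2582] ang -19.78 0.04145040947417204 62.35414266586304 [ 0.2  -0.12 -4.25] [ 0.011 -0.031  0.011] [-0.01 -0.09  1.71 -0.    1.52  0.33]
the job is handed in; nothing more can be done
None
```

I turned the dial about 75° clockwise until it caught, pulled the shackle fully out, and handed the job in at 19.7 s with the lock held by its dial, level to within a few degrees, its underside about 13 cm above the lid.

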